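# Set up the brushing demonstration jaw and hold its mouth open

## Task

Get the big demonstration jaw ready for a brushing lesson: swivel the head square to its base plate (yellow pointer in line with the yellow line on the base) and tip it until the mouth points straight up; the black side handle serves for both. Then reach between the front teeth with the fingers, push the spring-loaded lower jaw open until it is past its last ratchet click, and keep holding it there so that the spring pushes on your fingers and not on the ratchet: finish while holding it open, with the head still as you set it. Leave the bottle, the cup, the toothpaste carton and the big toothbrush alone.

Things in the scene. Friction and masses are not known exactly. Their poses are not given: they have to be found in the camera images.
- stand: dark blue-black steel base plate of the demonstration jaw, 240 x 200 x 14 mm, screwed to the table; origin on the table under its centre, x axis along the yellow line on it (the way the chin side should face), z up. Its steel column stands on the origin and carries the swivelling fork.
- pivot (a point): point on the fork where the vertical swivel axis crosses the level cross shaft, 125 mm above the table, right above the base's origin. It turns with the swivel: y axis along the shaft, x axis towards the chin side. The cross shaft is both the tilt axis of the head and the hinge of the lower jaw.
- swivel (a joint): swivel of fork and head about the vertical column, rad; 0 = square to the base plate (pointer on the line), positive = anticlockwise from above. Stiff: friction 0.45 N m, stays where it is left; range -1 to 1.
- tilt (a joint): tilt of the whole head (upper jaw, lower jaw, handle) about the cross shaft, rad; 0 = mouth points straight up, positive = tipped towards the chin side (pivot's +x), as if sitting up. Stiff: friction 1.1 N m, stays where it is left; range -0.3 to 1.1.
- handle_grip (a point): centre of the side handle of the head: a level black rubber grip that revolves freely on its pin, 26 mm diameter, 52 mm long, its axis (the point's y) parallel to the cross shaft. Head frame at tilt 0: 128 mm to the +y side of the pivot and 150 mm above it, at the end of a flat steel lever (14 x 8 mm, on the grip's inner end). The point turns with the head: z axis along the mouth's direction.
- jaw (a joint): opening of the lower jaw against the upper jaw about the cross shaft, rad; 0 = teeth shut, opens towards the chin side (pivot's +x). A spring closes it: 0.30 N m shut, 0.49 at 0.32, 0.70 at 0.67 (about 6 N at the front teeth). A side ratchet with a red sprung pawl lets it open and stops it from closing at 0.31 (first click, where it rests at the start, front teeth some 46 mm apart) and at 0.59 (last click). Stop at 0.85.
- upper_incisors (a point): middle of the biting edge of the upper front teeth, 147 mm from the cross shaft, in the head's middle plane. The jaws are 112 mm wide, the four front teeth of each about 54 mm wide over all; this upper half does not move against the head. Axes as handle_grip.
- lower_incisors (a point): middle of the biting edge of the lower front teeth, 147 mm from the cross shaft; it swings with the lower jaw about the shaft. x axis from the biting edge into the jaw's base (the way it opens), z from the shaft to the front teeth. The teeth stand 14 mm out of the pink gum.
- bottle_center (a point): middle of a clear water bottle, 64 mm diameter, 190 mm high, standing; leave alone
- cup_center (a point): middle of a blue rinsing cup, 72 mm diameter, 85 mm high, standing; leave alone
- carton_center (a point): middle of a white toothpaste carton, 170 x 45 x 36 mm, lying along its x axis; leave alone
- brush_center (a point): a big red demonstration toothbrush lying on the table, bristles up, 321 mm long and 26 mm wide along its x axis from -160 to +161 mm, 30 mm high at the bristles; leave alone

How it is judged:
By the outcome, as a careful person would: the job done as asked, in the order asked, and still so for the second after the job is handed in, while the arm keeps its last pose, push and grip.
It also fails if it takes over 48 s, if anything falls off the work surface, if the arm or the gripper's body presses on something with over 40 N, if the wrist force passes 120 N, or if a joint passes its speed limit or range.

## Robot

A 7-joint arm with a two-finger parallel gripper is mounted at the origin on the work surface. World frame = base frame: x ahead of the robot, y to its left, z up, the work surface at z = 0. Lengths are in m, angles in rad, forces in N, time in s.
With the tool pointing down it reaches from about 0.4 to 0.875 m from the base axis. Payload 6.5 kg.
Tool frame: the origin (TCP) lies between the finger pads; the fingertips stand 17 mm ahead of it and the grasp point (between the pads) lies 2 mm behind it (env.finger_overhang is the x of the fingertips in the tool frame, in m); x points along the fingers, y is the direction in which the jaws open and shut, and the axes are right-handed (so a half turn about x gives the same grasp; the last joint's range is limited). The gripper opens to 85 mm and grips with 20 to 120 N. Pads are 22 mm wide; open, the fingers measure 114 mm over their backs; the gripper's body (76 mm by 85 mm) begins 54 mm behind the grasp point. The pads swing forward as they close: fully open they stand 13 mm farther back than shut.
Start: joints at [-1.336, 0.536, -0.004, 1.538, 0.003, 1.067, -0.071], TCP at [0.193, 0.621, 0.248] pointing down, gripper open.
Joint ranges: [-2.7, 2.7], [-0.37, 2.16], [-1.27, 1.26], [0.24, 2.4], [-1.31, 4.45], [0.19, 1.91], [-2.76, 2.76]. Speed limits (rad/s): [2.39, 2.39, 3.14, 3.14, 3.14, 3.14, 3.14].

## Interface

Orientations are given as a unit quaternion [x, y, z, w].
In Python, from cell import env gives the robot as it stands.
- The arm moves only by the tool arm_command, never from a script. Its argument "targets" is a list that holds one entry, the list of rows, each a list of 5 numbers: the shift along the world's x, y, z in m, then the turn about the world's z in degrees, then the closure, from -1 (fully open) to 1 (shut). A call has 1 to 5 rows; each row shifts and turns the commanded pose from where the row before left it; what a row does not reach is not made up. A row lasts 1/12 s, in which the tool goes at most 41.7 mm and 7.16 degrees, less where a joint would pass 70% of its speed; a pose out of reach is approached as far as the arm can. A call with a gripper value outside its range is refused whole. The fingers move at their own pace and stop on an object; the grip force is fixed at half the most. Time passes only in rows, so rows that do not move let the fingers close. It gives the time, the measured TCP pose, the force and the opening at its end, in the units of the state.
- env.read_state(): the state, without advancing time (a new reading comes with each control period).
- env.read_camera(name): name is "side" or "top"; returns a dict with "color" (420x560x3 uint8, red, green, blue), "depth" (420x560 float32, m along the optical axis (not along the pixel's ray), 0 where there is no reading), "fx", "fy", "cx", "cy" (pixels), "pose" (4x4, takes a point from camera to world coordinates). Camera axes: x right, y up, looking along -z (the intrinsics and any distortion apply to the point x, -y, -z); pixel columns grow to the right and rows downward; lengths in m; the calibration is good to about 2 mm. A picture is of the moment at which its call begins.
- env.finish_job(): hands the job in, once; it reports no verdict.
The state is a dict: "t": time; "q": joint angles; "dq": joint speeds; "joint_efforts": joint torques, N m; "tcp_pos": TCP position; "eef_rot": TCP orientation; "contact_force": force on the tool from outside, world axes, zero at the start; "torque": the same for the moment, N m; "finger_gap": finger opening in m.
Only numpy, scipy, OpenCV 4.12 (cv2) and the standard library are available. Lean on these libraries where they do the work, as an engineer would, in place of code of your own. Each camera call takes 0.05 s, during which the arm holds its last target. There are 200 camera calls.

## Working session

There is one attempt and no reset: what is moved stays moved. The work goes in short steps, Python scripts to look and compute and a tool call to move; the robot and the scene stay as the last step left them, time stands still between calls to the robot, and variables do not carry over. Pictures are saved under pics/ and viewed, on a budget of 10 in all, crops included, one or two more only if the job needs it, and the job is handed in when it is done.

Besides the shell and the picture viewer there is one more tool, called after ">>>" by a JSON object that holds its "op" and its "data". arm_command: Moves the arm, as the interface text tells. Its arguments: {"type":"object","properties":{"targets":{"type":"array"}},"required":["targets"]}

```bash
mkdir -p pics; ls; cat > h.py <<'E'
import numpy as np, cv2
from cell import env
def cam(n):
    return env.read_camera(n)
def pts(c):
    d=c["depth"]; v,u=np.mgrid[:d.shape[0],:d.shape[1]]
    P=np.stack([(u-c["cx"])/c["fx"]*d,-(v-c["cy"])/c["fy"]*d,-d],-1)
    return P@c["pose"][:3,:3].T+c["pose"][:3,3]
def save(c,name,s=1.0):
    cv2.imwrite("pics/"+name,cv2.resize(c["color"][:,:,::-1],None,fx=s,fy=s))
E
python3 - <<'E'
from h import *
for n in ("top","side"):
    c=cam(n); save(c,n+"0.png",1.4); np.savez("/tmp/"+n+"0.npz",**c)
    print(n,c["pose"].round(3).tolist(),c["fx"],c["cx"],c["cy"],[k for k in c], (c["depth"]>0).mean())
print(env.read_state())
E
```

```text
pics
top [[-0.013, 0.981, -0.196, 0.291], [-1.0, -0.01, 0.016, 0.013], [0.014, 0.196, 0.981, 1.443], [0.0, 0.0, 0.0, 1.0]] 525.6271174002626 280.39658694199557 216.03082556837177 ['color', 'depth', 'fx', 'fy', 'cx', 'cy', 'pose'] 0.9960459183673469
side [[0.857, 0.491, -0.159, 0.264], [-0.516, 0.815, -0.263, -0.418], [0.001, 0.307, 0.952, 1.695], [0.0, 0.0, 0.0, 1.0]] 498.129696451365 281.36323237053494 207.24919254134772 ['color', 'depth', 'fx', 'fy', 'cx', 'cy', 'pose'] 0.9958205782312926
{'t': 0.1, 'q': array([-1.33621793,  0.53710517, -0.00444702,  1.53873267,  0.00258974,
        1.06733402, -0.07123099]), 'dq': array([-0.00059313, -0.00332249, -0.00054244, -0.00231725,  0.00046034,
       -0.00179939, -0.00052562]), 'joint_efforts': array([ 2.09187987e-03, -5.84559560e+01,  1.05170891e+00, -2.59782600e+01,
        1.26546377e-02,  4.44305741e-03, -2.26303848e-05]), 'tcp_pos': array([0.19241667, 0.62030776, 0.24750728]), 'eef_rot': array([ 0.10537149,  0.69917472, -0.1064801 ,  0.6990805 ]), 'contact_force': array([ 0.36324541, -0.04677325, -0.21300524]), 'torque': array([-0.00869518,  0.05857152, -0.01774787]), 'finger_gap': 0.08547904994493352}
```

View pics/top0.png

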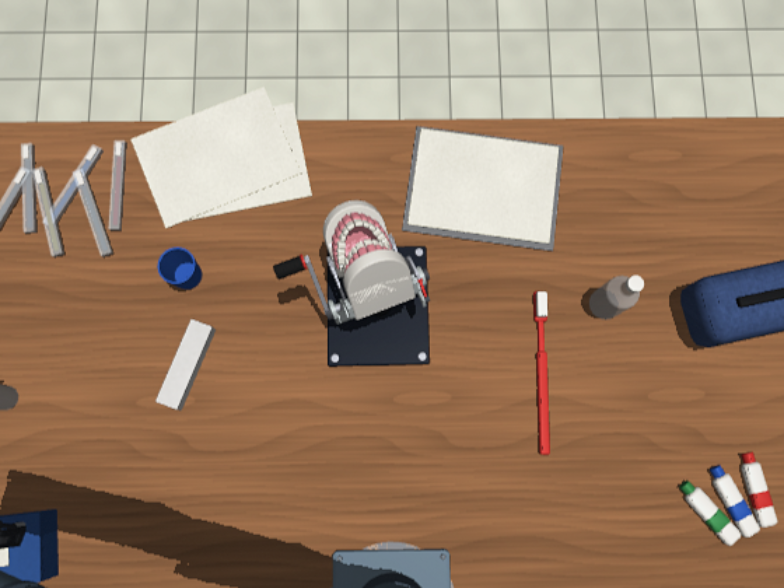

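View pics/side0.png

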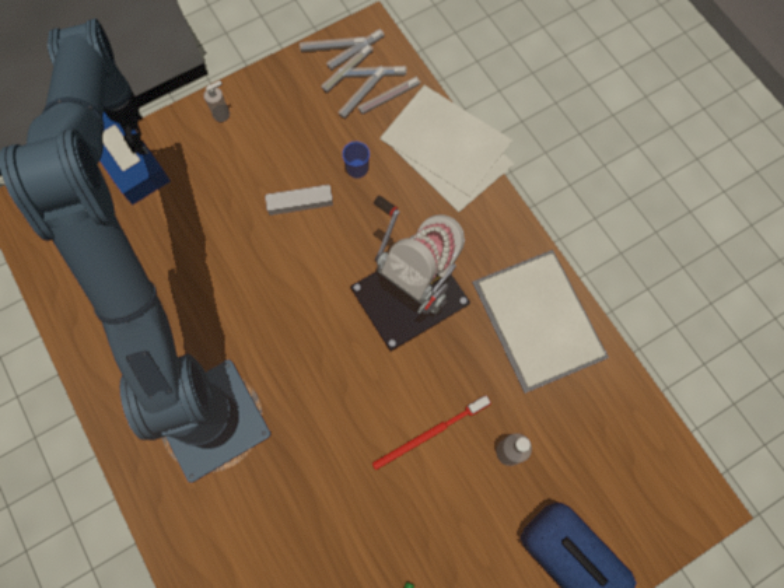

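The plate is at about (378,305) in the top view with its long side along world x. The head is tipped away from the robot and swivelled anticlockwise, with the black grip at (290,267). Next I'll measure them.

```bash
cat >> h.py <<'E'
def plate(c):
    P=pts(c); g=c["color"].astype(int)
    m=(P[...,2]>0.006)&(P[...,2]<0.022)&(g.max(-1)<70)&(P[...,0]>.35)&(P[...,0]<.9)&(abs(P[...,1])<.25)
    m=cv2.morphologyEx(m.astype(np.uint8),cv2.MORPH_OPEN,np.ones((3,3)))
    n,l,s,_=cv2.connectedComponentsWithStats(m); 
    q=P[m>0]; r=cv2.minAreaRect((q[:,:2]*1000).astype(np.float32)); return r,np.median(q[:,2]),len(q)
def grip(c,ctr,R=.06):
    "black rubber grip points near ctr"
    P=pts(c); g=c["color"].astype(int)
    m=(g.max(-1)<60)&(np.linalg.norm(P-ctr,axis=-1)<R)&(P[...,2]>.08)
    return P[m]
def rep(c,P,m):
    v,u=np.nonzero(m); q=P[m]; return len(q),q.mean(0).round(4),q.min(0).round(3),q.max(0).round(3)
E
python3 - <<'E'
from h import *
for n in ("top","side"):
    c=dict(np.load("/tmp/"+n+"0.npz")); P=pts(c); g=c["color"].astype(int); print(n,plate(c))
    roi=(P[...,0]>.4)&(P[...,0]<.95)&(P[...,1]>-.2)&(P[...,1]<.3)&(P[...,2]>.03)
    blk=roi&(g.max(-1)<60)&(P[...,2]>.1)
    nn,l,s,ce=cv2.connectedComponentsWithStats(blk.astype(np.uint8))
    for i in range(1,nn):
        if s[i,4]>25:
            q=P[l==i]; w,V=np.linalg.eigh(np.cov(q.T)); print("blk",s[i].tolist(),q.mean(0).round(4),q.min(0).round(3),q.max(0).round(3),V[:,2].round(3))
    R,G,B=g[...,0],g[...,1],g[...,2]
    yel=(R>130)&(G>100)&(B<90)&(P[...,0]>.4)&(P[...,0]<.9)&(abs(P[...,1])<.25)&(P[...,2]>.005)
    print("yel",yel.sum(),P[yel].round(3)[:20].tolist())
    red=roi&(R>130)&(G<60)&(B<60)
    nn,l,s,ce=cv2.connectedComponentsWithStats(red.astype(np.uint8))
    for i in range(1,nn):
        if s[i,4]>5: print("red",rep(c,P,l==i))
    s_=c["color"]
    u0,v0=(185,120) if n=="top" else (240,130)
    cv2.imwrite("pics/%scrop.png"%n,cv2.resize(s_[v0:v0+150,u0:u0+140,::-1],None,fx=4,fy=4,interpolation=cv2.INTER_CUBIC))
E
python3 -c "
import cv2,numpy as np
a=cv2.imread('pics/topcrop.png');b=cv2.imread('pics/sidecrop.png')
cv2.imwrite('pics/both.png',cv2.resize(np.hstack([a,b]),(800,429)))"
```

```text
top (((572.4320068359375, 20.19609832763672), (239.49441528320312, 198.5032958984375), 0.7073872089385986), np.float64(0.013897337519453101), 2843)
blk [195, 183, 22, 16, 199] [0.5852 0.1645 0.2703] [0.57  0.141 0.262] [0.605 0.189 0.278] [-0.353  0.935  0.001]
yel 722 [[0.898, 0.12, 0.008], [0.898, 0.083, 0.006], [0.899, 0.068, 0.005], [0.899, 0.045, 0.005], [0.898, -0.016, 0.007], [0.898, -0.022, 0.006], [0.896, 0.126, 0.006], [0.896, 0.115, 0.005], [0.893, 0.146, 0.006], [0.892, -0.005, 0.006], [0.892, -0.034, 0.005], [0.889, 0.14, 0.008], [0.89, 0.117, 0.005], [0.889, 0.065, 0.006], [0.889, 0.036, 0.006], [0.886, 0.065, 0.006], [0.886, 0.048, 0.006], [0.884, -0.042, 0.009], [0.884, 0.12, 0.005], [0.883, 0.065, 0.006]]
red (18, array([ 0.5706, -0.0609,  0.1679]), array([ 0.559, -0.067,  0.162]), array([ 0.584, -0.054,  0.176]))
side (((573.7822875976562, 14.234268188476562), (193.60879516601562, 239.5576629638672), 88.78643798828125), np.float64(0.013658633502762418), 1641)
blk [268, 141, 12, 11, 59] [0.5857 0.1629 0.2695] [0.573 0.145 0.26 ] [0.599 0.182 0.278] [-0.383  0.921 -0.069]
yel 31 [[0.894, 0.157, 0.006], [0.893, 0.143, 0.005], [0.893, 0.131, 0.01], [0.884, 0.129, 0.006], [0.866, 0.136, 0.005], [0.893, 0.117, 0.01], [0.832, 0.151, 0.007], [0.896, 0.113, 0.006], [0.798, 0.166, 0.008], [0.837, 0.139, 0.005], [0.88, 0.103, 0.007], [0.838, 0.121, 0.011], [0.873, 0.1, 0.011], [0.891, 0.092, 0.006], [0.85, 0.112, 0.006], [0.782, 0.142, 0.009], [0.894, 0.077, 0.005], [0.845, 0.091, 0.007], [0.865, 0.074, 0.007], [0.871, 0.07, 0.008]]
red (6, array([ 0.5658, -0.0664,  0.1638]), array([ 0.561, -0.068,  0.157]), array([ 0.57 , -0.063,  0.171]))
```

View pics/both.png

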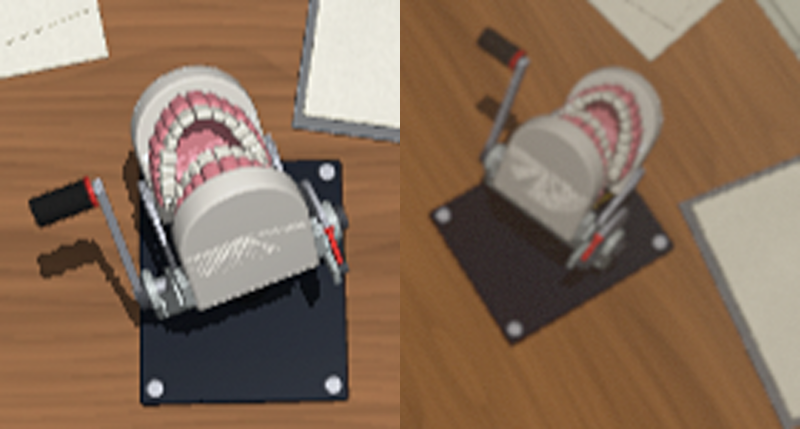

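```bash
python3 - <<'E'
from h import *
print(env.finger_overhang)
c=dict(np.load("/tmp/top0.npz")); P=pts(c); g=c["color"].astype(int)
# screw heads: bright spots near the plate corners
for sx in(-1,1):
  for sy in (-1,1):
    ctr=np.array([.573+sx*.105,.0195+sy*.085])
    m=(np.hypot(*(P[...,:2]-ctr).transpose(2,0,1))<.02)&(g.min(-1)>110)&(P[...,2]<.03)
    v,u=np.nonzero(m)
    if len(u)>3:
        z=.016; d=np.array([(u.mean()-c["cx"])/c["fx"],-(v.mean()-c["cy"])/c["fy"],-1]); w=c["pose"][:3,:3]@d; o=c["pose"][:3,3]
        print(sx,sy,len(u),(o+w*(z-o[2])/w[2]).round(4))
E
```

```text
0.017
-1 -1 27 [ 0.4684 -0.0657  0.016 ]
-1 1 27 [0.4671 0.1044 0.016 ]
1 -1 25 [ 0.6795 -0.0636  0.016 ]
```

>>> {"op": "arm_command", "data": {"targets": [[[0.0218,-0.0253,0.006,-2.93,-1],[0.0218,-0.0253,0.006,-2.93,-1],[0.0218,-0.0253,0.006,-2.93,-1],[0.0218,-0.0253,0.006,-2.93,-1],[0.0218,-0.0253,0.006,-2.93,-1]]]}}

```text
t: 0.52
tcp_pos: [0.3023, 0.4927, 0.2782]
eef_rot: [0.195, 0.68, -0.195, 0.68]
contact_force: [1.2, 0.0, 0.6]
finger_gap: 0.0854
```

Stand: centre (0.5733, 0.0204), yaw +0.5°, agreeing between screws and plate outline. I'll keep moving to above the grip.

>>> {"op": "arm_command", "data": {"targets": [[[0.0218,-0.0253,0.006,-2.93,-1],[0.0218,-0.0253,0.006,-2.93,-1],[0.0218,-0.0253,0.006,-2.93,-1],[0.0218,-0.0253,0.006,-2.93,-1],[0.0218,-0.0253,0.006,-2.93,-1]]]}}

```text
t: 0.93
tcp_pos: [0.4112, 0.3662, 0.3083]
eef_rot: [0.28, 0.649, -0.28, 0.649]
contact_force: [0.3, 1.1, 0.1]
finger_gap: 0.0852
```

>>> {"op": "arm_command", "data": {"targets": [[[0.0218,-0.0253,0.006,-2.93,-1],[0.0218,-0.0253,0.006,-2.93,-1],[0.0218,-0.0253,0.006,-2.93,-1],[0.0218,-0.0253,0.006,-2.93,-1],[0.0218,-0.0253,0.006,-2.93,-1]]]}}

```text
t: 1.35
tcp_pos: [0.5202, 0.2398, 0.3384]
eef_rot: [0.36, 0.608, -0.361, 0.608]
contact_force: [0.7, -0.5, 0.1]
finger_gap: 0.0853
```

>>> {"op": "arm_command", "data": {"targets": [[[0.0218,-0.0253,0.006,-2.93,-1],[0.0218,-0.0253,0.006,-2.93,-1],[0.0218,-0.0253,0.006,-2.93,-1],[0,0,0,0,-1],[0,0,0,0,-1]]]}}

```text
t: 1.77
tcp_pos: [0.5859, 0.1631, 0.3561]
eef_rot: [0.406, 0.578, -0.407, 0.579]
contact_force: [-0.1, 0.3, -0.2]
finger_gap: 0.0855
```

```bash
python3 - <<'E'
from h import *
from scipy.spatial.transform import Rotation as R
s=env.read_state(); M=R.from_quat(s["eef_rot"]).as_matrix(); print(s["tcp_pos"].round(4),M.round(3).tolist())
c=cam("side"); P=pts(c); g=c["color"]
q=grip(c,np.array([.586,.164,.268]),.045); print(len(q),q.mean(0) if len(q) else 0)
c0=c["color"][100:260,220:400,::-1]; cv2.imwrite("pics/s1.png",cv2.resize(c0,None,fx=4,fy=3.7,interpolation=cv2.INTER_CUBIC))
E
```

```text
[0.5859 0.1631 0.3561] [[0.0, 0.941, 0.339], [-0.001, 0.339, -0.941], [-1.0, -0.0, 0.001]]
81 [0.58483569 0.16188917 0.26938404]
```

View pics/s1.png

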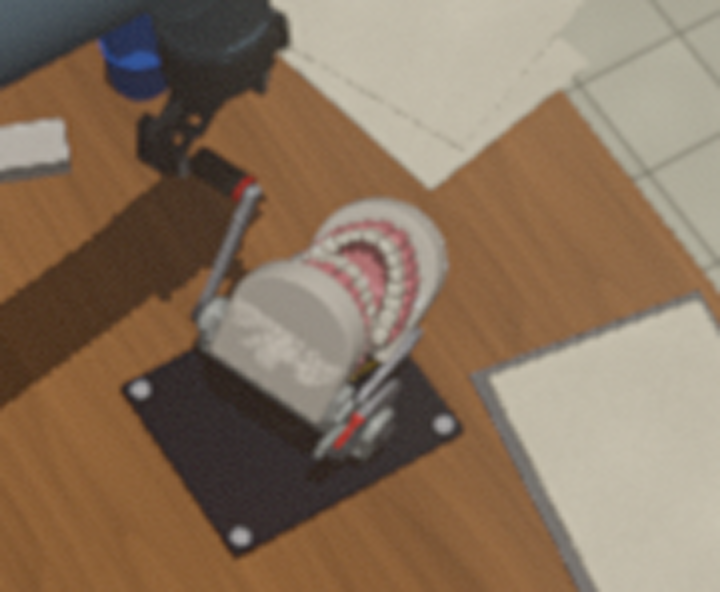

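The open fingers hang over the grip (at (225,170)), with the red ring at the inner end and nothing in the way. I'll descend and close.

>>> {"op": "arm_command", "data": {"targets": [[[0,0,-0.02,0,-1],[0,0,-0.02,0,-1],[0,0,-0.02,0,-1],[0,0,-0.018,0,-1],[0,0,-0.018,0,-1]]]}}

```text
t: 2.23
tcp_pos: [0.5834, 0.1676, 0.2588]
eef_rot: [0.404, 0.581, -0.405, 0.579]
contact_force: [-0.0, -0.9, 0.9]
finger_gap: 0.0856
```

>>> {"op": "arm_command", "data": {"targets": [[[0,0,0,0,1],[0,0,0,0,1],[0,0,0,0,1],[0,0,0,0,1],[0,0,0,0,1]]]}}

```text
t: 2.65
tcp_pos: [0.5863, 0.167, 0.2619]
eef_rot: [0.407, 0.579, -0.404, 0.58]
contact_force: [5.4, 9.4, 1.6]
finger_gap: 0.0251
```

>>> {"op": "arm_command", "data": {"targets": [[[0,0,0,0,1],[0,0,0,0,1],[0,0,0,0,1]]]}}

```text
t: 2.9
tcp_pos: [0.5864, 0.1671, 0.2621]
eef_rot: [0.407, 0.579, -0.403, 0.58]
contact_force: [2.9, 4.5, 5.2]
finger_gap: 0.0241
```

```bash
python3 - <<'E'
from h import *
s=env.read_state(); print(s["tcp_pos"].round(4),s["contact_force"].round(2),s["torque"].round(2),s["finger_gap"])
p=np.array([.5733,.0204,.125]); g=s["tcp_pos"]+[0,0,.002]-p
rho=np.hypot(g[0],g[1]); 
for sw in (.33,.35,.37): print(sw, "xh",g[0]*np.cos(sw)+g[1]*np.sin(sw),"yh",-g[0]*np.sin(sw)+g[1]*np.cos(sw),"z",g[2])
E
```

```text
[0.5864 0.1671 0.2621] [2.85 4.55 5.2 ] [ 0.96 -0.47  0.37] 0.024104926033280107
0.33 xh 0.05991111377438545 yh 0.1345456634717122 z 0.13907498440259175
0.35 xh 0.0625898658298368 yh 0.1333206128403767 z 0.13907498440259175
0.37 xh 0.06524358277347664 yh 0.13204223574148952 z 0.13907498440259175
```

>>> {"op": "arm_command", "data": {"targets": [[[0.0099,-0.0012,0,-3.9,1],[0.0098,-0.0019,0,-3.9,1],[0.0097,-0.0026,0,-3.9,1],[0.0095,-0.0032,0,-3.9,1],[0.0093,-0.0039,0,-3.9,1]]]}}

```text
t: 3.32
tcp_pos: [0.6343, 0.1547, 0.2621]
eef_rot: [0.499, 0.502, -0.497, 0.502]
contact_force: [-0.3, 4.0, 8.8]
finger_gap: 0.0243
```

>>> {"op": "arm_command", "data": {"targets": [[[0,0,0,0,1],[0,0,0,0,1],[0,0,0,0,1]]]}}

```text
t: 3.57
tcp_pos: [0.6357, 0.154, 0.2621]
eef_rot: [0.5, 0.501, -0.495, 0.503]
contact_force: [7.4, 3.4, 4.1]
finger_gap: 0.0244
```

```bash
cat >> h.py <<'E'
from scipy.spatial.transform import Rotation as Rot
def st():
    s=env.read_state(); M=Rot.from_quat(s["eef_rot"]).as_matrix()
    g=s["tcp_pos"]+[0,0,.002]-np.array([.5733,.0204,.125])
    print("t",round(s["t"],2),"tcp",s["tcp_pos"].round(4),"yawY",np.degrees(np.arctan2(M[1,1],M[0,1])).round(2),"F",s["contact_force"].round(1),"T",s["torque"].round(2),"gap",round(s["finger_gap"],4),"rel",g.round(4))
E
python3 - <<'E'
from h import *
st()
c=cam("top"); np.savez("/tmp/t1.npz",**c)
cv2.imwrite("pics/t1.png",cv2.resize(c["color"][130:280,190:330,::-1],None,fx=4,fy=4,interpolation=cv2.INTER_CUBIC))
E
```

```text
t 3.57 tcp [0.6357 0.154  0.2621] yawY 0.56 F [7.4 3.4 4.1] T [ 0.81 -1.32  0.16] gap 0.0244 rel [0.0624 0.1336 0.1391]
```

View pics/t1.png

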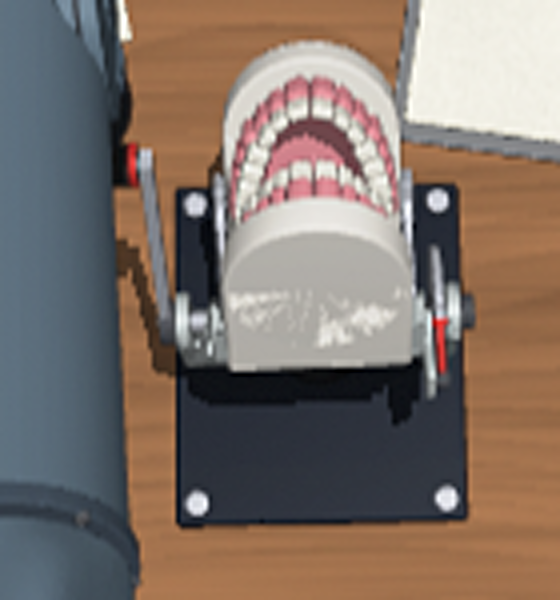

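The lever and jaws are square to the plate. Now the tilt arc.

>>> {"op": "arm_command", "data": {"targets": [[[-0.0105,-0.0001,0.0037,0,1],[-0.0103,-0.0001,0.0033,0,1],[-0.0105,-0.0001,0.0026,0,1],[-0.0107,-0.0001,0.0018,0,1],[-0.0108,-0.0001,0.0011,0,1]]]}}

```text
t: 4.03
tcp_pos: [0.5845, 0.1531, 0.276]
eef_rot: [0.501, 0.5, -0.494, 0.505]
contact_force: [10.3, 2.0, 8.5]
finger_gap: 0.0241
```

>>> {"op": "arm_command", "data": {"targets": [[[-0.0106,-0.0001,0.0004,0,1],[0,0,0,0,1],[0,0,0,0,1],[0,0,0,0,1]]]}}

```text
t: 4.37
tcp_pos: [0.5727, 0.1524, 0.2769]
eef_rot: [0.5, 0.501, -0.495, 0.504]
contact_force: [2.3, 1.5, 15.1]
finger_gap: 0.0246
```

```bash
python3 - <<'E'
from h import *
st()
ims=[]
for n,(v,u) in (("top",(120,190)),("side",(120,230))):
    c=cam(n); np.savez("/tmp/%s2.npz"%n,**c); ims.append(c["color"][v:v+160,u:u+140,::-1])
cv2.imwrite("pics/b2.png",cv2.resize(np.hstack(ims),(800,457),interpolation=cv2.INTER_CUBIC))
E
```

```text
t 4.37 tcp [0.5727 0.1524 0.2769] yawY 0.61 F [ 2.3  1.5 15.1] T [ 0.11 -0.49  0.71] gap 0.0246 rel [-0.0006  0.132   0.1539]
```

View pics/b2.png

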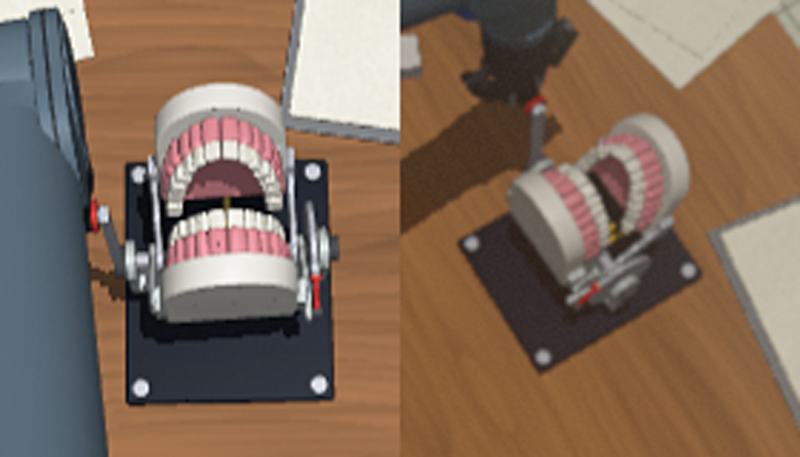

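The head is upright and square, and yellow shows inside the mouth at (227,210). I'll release, lift and measure.

>>> {"op": "arm_command", "data": {"targets": [[[0,0,0,0,-1],[0,0,0,0,-1],[0,0,0,0,-1],[0,0,0,0,-1],[0,0,0,0,-1]]]}}

```text
t: 4.88
tcp_pos: [0.5693, 0.1517, 0.2727]
eef_rot: [0.497, 0.502, -0.498, 0.502]
contact_force: [-0.2, 0.8, 0.8]
finger_gap: 0.0823
```

>>> {"op": "arm_command", "data": {"targets": [[[0,0,0.01,0,-1],[0,0,0.02,0,-1],[0,0,0.03,0,-1],[0,0,0.03,0,-1],[0,0,0.0,0,-1]]]}}

```text
t: 5.3
tcp_pos: [0.5725, 0.1521, 0.3699]
eef_rot: [0.501, 0.501, -0.495, 0.504]
contact_force: [1.0, 0.2, 1.3]
finger_gap: 0.0853
```

```bash
python3 - <<'E'
from h import *
st()
print(env.read_state()["q"].round(2))
c=cam("top"); np.savez("/tmp/top3.npz",**c); d=cam("side"); np.savez("/tmp/side3.npz",**d)
def cast(c,u,v,z):
    r=c["pose"][:3,:3]@np.array([(u-c["cx"])/c["fx"],-(v-c["cy"])/c["fy"],-1]); o=c["pose"][:3,3]; return (o+r*(z-o[2])/r[2])
for n,c in(("top",c),("side",d)):
    P=pts(c); g=c["color"].astype(int); R,G,B=g[...,0],g[...,1],g[...,2]
    roi=(P[...,0]>.5)&(P[...,0]<.72)&(P[...,1]>-.06)&(P[...,1]<.11)
    y=roi&(R>B+45)&(G>B+30)&(P[...,2]<.14)
    for p,(v,u) in zip(P[y],np.argwhere(y)): print(n,u,v,g[v,u],p.round(3))
    # white teeth points
    t=roi&(g.min(-1)>150)&(P[...,2]>.2)&(abs(P[...,1]-.02)<.027)
    q=P[t]; up=q[q[:,0]<.595]; lo=q[q[:,0]>=.595]
    print(n,"upper",len(up),np.percentile(up,[2,50,98],axis=0).round(3).tolist()); print("lower",len(lo),np.percentile(lo,[2,50,98],axis=0).round(3).tolist())
    k=roi&(g.max(-1)<60)&(P[...,2]>.2); 
    P2=P; b=(g.max(-1)<60)&(np.linalg.norm(P-[.572,.148,.285],axis=-1)<.04)&(P[...,2]<.295)
    if b.sum(): 
        q=P[b]; w,V=np.linalg.eigh(np.cov(q.T)); print("grip",len(q),q.mean(0).round(4),q.min(0).round(3),q.max(0).round(3),V[:,2].round(3))
E
```

```text
t 5.3 tcp [0.5725 0.1521 0.3699] yawY 0.49 F [1.  0.2 1.3] T [-0.05 -0.06  0.02] gap 0.0853 rel [-0.0008  0.1317  0.2469]
[-0.7   0.35  0.49  1.58 -0.17  1.25 -0.18]
top 241 167 [166 116  79] [0.72  0.099 0.009]
top 238 168 [158 110  75] [0.719 0.108 0.002]
top 239 168 [156 109  75] [0.719 0.106 0.003]
top 241 168 [158 110  75] [ 0.72   0.1   -0.002]
top 242 168 [162 113  77] [0.719 0.097 0.001]
top 243 168 [159 112  77] [0.718 0.094 0.005]
top 291 168 [159 111  74] [ 0.718 -0.042 -0.   ]
top 292 168 [160 112  75] [ 0.716 -0.045  0.007]
top 293 168 [160 112  76] [ 0.718 -0.048  0.001]
top 294 168 [159 112  75] [ 0.719 -0.051 -0.004]
top 295 168 [160 112  77] [ 0.718 -0.054  0.002]
top 296 168 [160 111  76] [ 0.718 -0.057 -0.001]
top 297 168 [161 113  78] [ 0.718 -0.06   0.   ]
top 238 169 [151 106  71] [0.717 0.109 0.   ]
top 239 169 [150 106  72] [0.716 0.106 0.002]
top 240 169 [150 106  72] [0.715 0.103 0.004]
top 241 169 [152 107  73] [0.716 0.1   0.   ]
top 242 169 [153 107  72] [ 0.719  0.098 -0.008]
top 243 169 [151 106  73] [0.715 0.094 0.007]
top 291 169 [159 110  74] [ 0.716
[... 8658 characters left out ...]
09 [133  96  63] [ 0.708 -0.05  -0.008]
side 335 209 [134  95  61] [ 0.708 -0.055  0.004]
side 336 209 [137  98  63] [ 0.71  -0.057  0.005]
side 337 209 [140 100  64] [ 0.714 -0.058  0.001]
side 338 209 [140  99  63] [ 0.719 -0.059 -0.004]
side 334 210 [129  89  56] [ 0.703 -0.056  0.004]
side 335 210 [133  95  61] [ 0.707 -0.057 -0.001]
side 336 210 [135  97  62] [ 0.71  -0.059 -0.   ]
side 335 211 [131  93  61] [ 0.705 -0.06  -0.001]
side upper 176 [[0.517, -0.006, 0.265], [0.532, 0.015, 0.286], [0.577, 0.045, 0.296]]
lower 146 [[0.625, -0.005, 0.249], [0.674, 0.017, 0.259], [0.688, 0.046, 0.269]]
grip 81 [0.5694 0.1491 0.2852] [0.559 0.128 0.275] [0.581 0.168 0.294] [-0.066  0.997 -0.031]
```

The pointer (0.62, 0.020, z 0.057) lies on the line (0.65, 0.021) and the upper teeth edge and grip sit above the pivot to within ~2 mm, so the head is set. Next I'll turn the shut fingers 90° and go above the mouth.

>>> {"op": "arm_command", "data": {"targets": [[[0.0017,-0.0101,0,6.92,1],[0.0017,-0.0101,0,6.92,1],[0.0017,-0.0101,0,6.92,1],[0.0017,-0.0101,0,6.92,1],[0.0017,-0.0101,0,6.92,1]]]}}

```text
t: 5.82
tcp_pos: [0.5776, 0.1009, 0.362]
eef_rot: [0.323, 0.629, -0.325, 0.628]
contact_force: [-0.3, 0.2, -0.9]
finger_gap: 0.0257
```

>>> {"op": "arm_command", "data": {"targets": [[[0.0017,-0.0101,0,6.92,1],[0.0017,-0.0101,0,6.92,1],[0.0017,-0.0101,0,6.92,1],[0.0017,-0.0101,0,6.92,1],[0.0017,-0.0101,0,6.92,1]]]}}

```text
t: 6.23
tcp_pos: [0.5861, 0.0504, 0.3619]
eef_rot: [0.122, 0.697, -0.123, 0.696]
contact_force: [-0.4, -0.3, -0.1]
finger_gap: -0.0
```

>>> {"op": "arm_command", "data": {"targets": [[[0.0017,-0.0101,0,6.92,1],[0.0017,-0.0101,0,6.92,1],[0.0017,-0.0101,0,6.92,1],[0,0,0,0,1],[0,0,0,0,1]]]}}

```text
t: 6.65
tcp_pos: [0.5914, 0.0203, 0.3623]
eef_rot: [-0.001, 0.708, 0.001, 0.706]
contact_force: [-0.0, -0.5, -0.4]
finger_gap: 0.0002
```

```bash
python3 - <<'E'
from h import *
st(); print(env.read_state()["q"].round(2))
c=cam("side"); cv2.imwrite("pics/s4.png",cv2.resize(c["color"][110:270,230:370,::-1],None,fx=3.7,fy=3.7,interpolation=cv2.INTER_CUBIC))
E
```

```text
t 6.65 tcp [0.5914 0.0203 0.3623] yawY 90.2 F [-0.  -0.5 -0.4] T [-0.03  0.01 -0.05] gap 0.0002 rel [ 1.810e-02 -1.000e-04  2.393e-01]
[-0.3   0.34  0.25  1.57 -0.09  1.24  1.54]
```

View pics/s4.png

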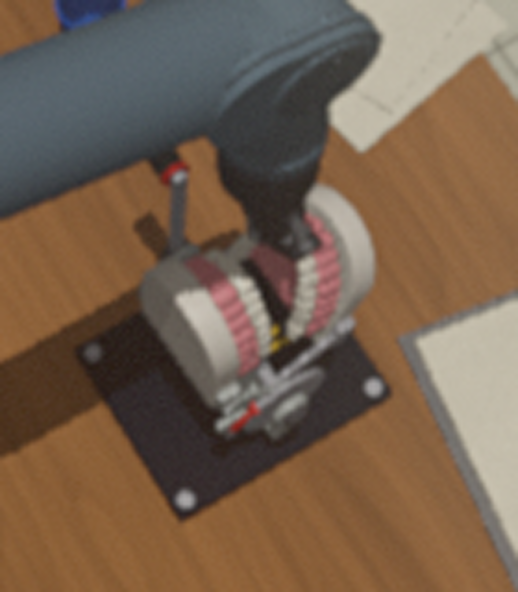

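The shut fingers hang over the gap between the tooth rows, clear of both. I'll descend into the gap.

>>> {"op": "arm_command", "data": {"targets": [[[0.003,0,-0.015,0,1],[0,0,-0.02,0,1],[0,0,-0.02,0,1],[0,0,-0.02,0,1],[0,0,-0.01,0,1]]]}}

```text
t: 7.12
tcp_pos: [0.5933, 0.0221, 0.2754]
eef_rot: [-0.003, 0.709, 0.003, 0.706]
contact_force: [-0.9, 1.1, -0.8]
finger_gap: 0.0001
```

>>> {"op": "arm_command", "data": {"targets": [[[0,0,-0.01,0,1],[0,0,0,0,1]]]}}

```text
t: 7.28
tcp_pos: [0.5939, 0.0214, 0.2664]
eef_rot: [-0.003, 0.708, 0.003, 0.706]
contact_force: [-0.2, -0.3, 0.6]
finger_gap: -0.0004
```

>>> {"op": "arm_command", "data": {"targets": [[[0.004,0,0,0,1],[0.004,0,0,0,1],[0.003,0,0,0,1],[0.003,0,-0.001,0,1],[0.002,0,-0.001,0,1]]]}}

```text
t: 7.7
tcp_pos: [0.6118, 0.0207, 0.2668]
eef_rot: [-0.003, 0.707, 0.003, 0.708]
contact_force: [0.4, -0.4, -0.8]
finger_gap: 0.0
```

>>> {"op": "arm_command", "data": {"targets": [[[0.003,0,-0.001,0,1],[0.003,0,-0.001,0,1],[0.003,0,-0.001,0,1],[0,0,0,0,1]]]}}

```text
t: 8.03
tcp_pos: [0.6199, 0.0209, 0.2628]
eef_rot: [-0.003, 0.707, 0.003, 0.707]
contact_force: [-2.5, -0.2, 1.0]
finger_gap: -0.0003
```

```bash
python3 - <<'E'
from h import *
st()
E
```

```text
t 8.03 tcp [0.6199 0.0209 0.2628] yawY 90.5 F [-2.5 -0.2  1. ] T [ 0.09  0.38 -0.02] gap -0.0003 rel [0.0466 0.0005 0.1398]
```

>>> {"op": "arm_command", "data": {"targets": [[[0.003,0,-0.001,0,1],[0.003,0,-0.001,0,1],[0.003,0,-0.002,0,1],[0.003,0,-0.001,0,1],[0.003,0,-0.002,0,1]]]}}

```text
t: 8.45
tcp_pos: [0.6344, 0.0214, 0.2557]
eef_rot: [-0.003, 0.708, 0.003, 0.706]
contact_force: [-3.4, 1.9, 0.8]
finger_gap: -0.0004
```

```bash
python3 - <<'E'
from h import *
st()
ims=[]
for n,(v,u) in (("top",(120,190)),("side",(120,240))):
    c=cam(n); np.savez("/tmp/%s5.npz"%n,**c); ims.append(c["color"][v:v+160,u:u+140,::-1])
cv2.imwrite("pics/b5.png",cv2.resize(np.hstack(ims),(800,457),interpolation=cv2.INTER_CUBIC))
E
```

```text
t 8.45 tcp [0.6344 0.0214 0.2557] yawY 90.52 F [-3.4  1.9  0.8] T [ 0.56  0.87 -0.03] gap -0.0004 rel [0.0611 0.001  0.1327]
```

View pics/b5.png

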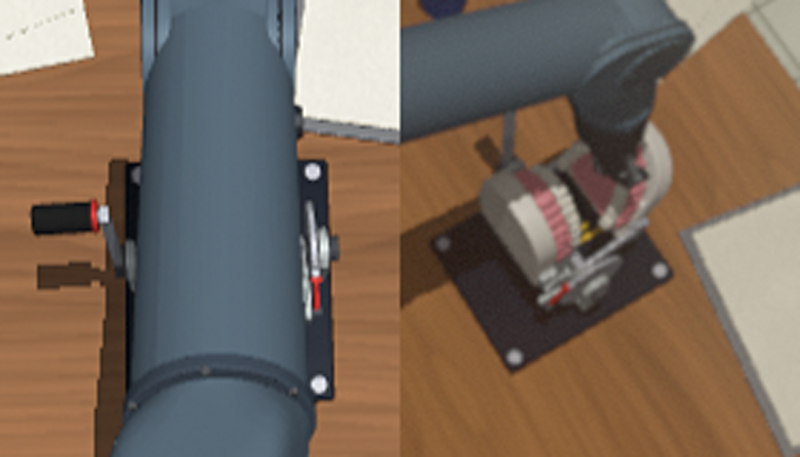

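The fingers are behind the lower front teeth and the head hasn't moved. The top view shows the grip in full at (65,217). I'll measure the jaw angle from the rotation about the shaft, plus the grip pose.

```bash
cat >> h.py <<'E'
def jaw(c):
    P=pts(c); g=c["color"].astype(int); d=P-np.array([.5733,.0204,.125]); r=np.hypot(d[...,0],d[...,2]); ph=np.arctan2(d[...,0],d[...,2])
    m=(d[...,1]<-.018)&(d[...,1]>-.055)&(r>.12)&(r<.19)&(ph>.25)&(ph<1.6)&(d[...,2]>.02)&(g.min(-1)>60)
    red=m&(g[...,0]>g[...,1]+45)
    return "all ph",np.percentile(ph[m],[2,90,98]).round(3),m.sum(),"pink",np.percentile(ph[red],[10,50,90]).round(3),red.sum()
def gripfit(c):
    P=pts(c); g=c["color"].astype(int)
    m=(g.max(-1)<60)&(np.linalg.norm(P-[.572,.148,.275],axis=-1)<.04)&(P[...,2]>.26)&(P[...,2]<.295)
    q=P[m]; w,V=np.linalg.eigh(np.cov(q.T)); a=V[:,2]*np.sign(V[1,2])
    return len(q),q.mean(0).round(4),q.max(0).round(4),"swivel",round(float(np.arctan2(-a[0],a[1])),3)
E
python3 - <<'E'
from h import *
for f in ("side3","side5"): print(f,jaw(dict(np.load("/tmp/%s.npz"%f))))
print(gripfit(dict(np.load("/tmp/top5.npz"))))
E
```

```text
side3 ('all ph', array([0.368, 0.746, 0.835]), np.int64(261), 'pink', array([0.488, 0.538, 0.617]), np.int64(57))
side5 ('all ph', array([0.531, 0.943, 1.008]), np.int64(173), 'pink', array([0.672, 0.727, 0.796]), np.int64(16))
(205, array([0.5692, 0.1507, 0.2854]), array([0.582 , 0.1734, 0.2932]), 'swivel', 0.042)
```

```bash
python3 - <<'E'
from h import *
c=dict(np.load("/tmp/top3.npz")); P=pts(c); g=c["color"].astype(int); R,G,B=g.transpose(2,0,1)
v0,u0=185,255
m=np.zeros(R.shape,bool); m[v0:230,u0:285]=True
m&=(G>B*1.6)&(G>R*.7)&(R>50)
for v in np.unique(np.nonzero(m)[0]):
    u=np.nonzero(m[v])[0]; w=(R-B)[v,u]; uc=(u*w).sum()/w.sum(); z=np.median(P[v,u,2]); zz=.0145 if z<.035 else .058
    r=c["pose"][:3,:3]@np.array([(uc-c["cx"])/c["fx"],-(v-c["cy"])/c["fy"],-1]); o=c["pose"][:3,3]
    print(v,len(u),round(uc,2),z.round(3),(o+r*(z-o[2])/r[2]).round(4))
for f in("top5",):
    c=dict(np.load("/tmp/%s.npz"%f)); P=pts(c); g=c["color"].astype(int)
    m=(g.max(-1)<75)&(np.linalg.norm(P-[.572,.15,.28],axis=-1)<.045)&(P[...,2]>.25)
    cnt=max(cv2.findContours(m.astype(np.uint8),0,1)[0],key=cv2.contourArea); print(cv2.minAreaRect(cnt))
    v,u=np.nonzero(m); 
    C=[];
    for uu in np.unique(u):
        s=v[u==uu]
        if len(s)>5: C.append((uu,(s.min()+s.max())/2,len(s)))
    C=np.array(C); k=np.polyfit(C[2:-2,0],C[2:-2,1],1); print("slope",k,len(C))
    E=[]
    for uu in (C[2,0],C[-3,0]):
        vv=np.polyval(k,uu); r=c["pose"][:3,:3]@np.array([(uu-c["cx"])/c["fx"],-(vv-c["cy"])/c["fy"],-1]); o=c["pose"][:3,3]; E.append(o+r*(.275-o[2])/r[2])
    E=np.array(E); print(E.round(4), "sw",np.arctan2(-(E[0]-E[1])[0],(E[0]-E[1])[1]))
E
```

```text
189 3 268.93 0.02 [0.6521 0.0209 0.0199]
190 3 268.94 0.015 [0.6504 0.0209 0.0152]
191 3 268.94 0.014 [0.6477 0.021  0.0143]
192 2 268.64 0.012 [0.6454 0.0219 0.0119]
((211.0, 196.0), (10.0, 20.0), 90.0)
slope [-6.86274510e-02  2.10598039e+02] 21
[[0.5707 0.1699 0.275 ]
 [0.5729 0.1335 0.275 ]] sw 0.06096290149570447
```

```bash
cat >> h.py <<'E'
def gripsub(c,u0,u1,v0,v1,zc=.275):
    im=cv2.cvtColor(c["color"],cv2.COLOR_RGB2GRAY).astype(float)[v0:v1,u0:u1]; C=[]
    for i in range(im.shape[1]):
        col=im[:,i]; k=int(col.argmin()); h=75
        a=k
        while a>0 and col[a]<h: a-=1
        b=k
        while b<len(col)-1 and col[b]<h: b+=1
        if a==0 or b==len(col)-1 or b-a<5: continue
        top=a+(col[a]-h)/(col[a]-col[a+1]); bot=b-(col[b]-h)/(col[b]-col[b-1]); C.append((u0+i,v0+(top+bot)/2,bot-top))
    C=np.array(C); w=np.median(C[:,2]); C=C[abs(C[:,2]-w)<1.2]
    k=np.polyfit(C[:,0],C[:,1],1); res=np.std(C[:,1]-np.polyval(k,C[:,0])); E=[]
    for uu in (C[0,0],C[-1,0]):
        r=c["pose"][:3,:3]@np.array([(uu-c["cx"])/c["fx"],-(np.polyval(k,uu)-c["cy"])/c["fy"],-1]); o=c["pose"][:3,3]; E.append(o+r*(zc-o[2])/r[2])
    d=E[0]-E[1]; return len(C),round(w,2),"res",round(res,3),"ends",E[0].round(4),E[1].round(4),"sw",round(float(np.arctan2(-d[0],d[1])),4)
E
python3 - <<'E'
from h import *
c=dict(np.load("/tmp/top5.npz")); print(gripsub(c,198,225,186,209))
print(cv2.cvtColor(c["color"],cv2.COLOR_RGB2GRAY)[186:209,200:224:3])
c=dict(np.load("/tmp/top0.npz")); print(gripsub(c,193,220,176,206,.263))
cv2.imwrite("pics/g.png",cv2.resize(np.load("/tmp/top5.npz")["color"][180:240,195:235,::-1],None,fx=10,fy=10,interpolation=cv2.INTER_NEAREST))
E
```

```text
(20, np.float64(10.97), 'res', np.float64(0.077), 'ends', array([0.5705, 0.1721, 0.275 ]), array([0.5729, 0.129 , 0.275 ]), 'sw', 0.056)
[[113 115 115 117 119 121 124 124]
 [119 118 118 117 118 120 122 121]
 [121 121 120 120 119 119 119 119]
 [125 125 126 127 125 127 127 112]
 [128 131 119 109 109 102  98  74]
 [128 100  79  57  56  35  17  34]
 [124  22  23  26  27  27  28  42]
 [109  30  30  32  31  31  31  47]
 [ 90  34  31  34  34  32  32  50]
 [ 93  35  34  34  34  33  33  51]
 [113  33  32  32  34  33  33  45]
 [129  32  32  32  33  31  32  39]
 [121  32  31  31  31  28  29  35]
 [116  29  29  29  27  27  26  29]
 [114  23  24  23  20  20  17  18]
 [108  14  14  28  44  43  64  84]
 [106  59  77  83  95  92 104 119]
 [105  96 108 110 115 117 116 116]
 [106 107 107 107 107 112 116 118]
 [107 108 109 108 107 108 112 118]
 [108 107 107 107 106 106 106 111]
 [109 109 109 107 106 105 105 103]
 [112 113 111 110 109 109 108 107]]
(16, np.float64(11.74), 'res', np.float64(0.117), 'ends', array([0.5813, 0.1808, 0.263 ]), array([0.5946, 0.1465, 0.263 ]), 'sw', 0.3688)
```

Sub-pixel edges of the grip give a swivel of 0.056 against the stand's yaw of 0.009, so the head is about 2.5° off. The teeth suggest about 0.03 rad of leftover tilt. That's worth mending before opening the jaw, so I'll back out, get the arm clear and re-measure.

>>> {"op": "arm_command", "data": {"targets": [[[-0.007,0,0.001,0,1],[-0.008,0,0.002,0,1],[-0.008,0,0.002,0,1],[-0.008,0,0.002,0,1],[-0.007,0,0.001,0,1]]]}}

```text
t: 8.97
tcp_pos: [0.5964, 0.0204, 0.2651]
eef_rot: [-0.003, 0.706, 0.003, 0.708]
contact_force: [0.1, 0.4, 0.0]
finger_gap: 0.0002
```

>>> {"op": "arm_command", "data": {"targets": [[[0,0,0.01,0,1],[0,0,0.02,0,1],[0,0,0.025,0,1],[0,0,0.025,0,1],[0,0,0.025,0,1]]]}}

```text
t: 9.38
tcp_pos: [0.597, 0.0206, 0.3714]
eef_rot: [-0.003, 0.707, 0.003, 0.708]
contact_force: [0.5, 0.2, 0.6]
finger_gap: 0.0002
```

>>> {"op": "arm_command", "data": {"targets": [[[-0.0075,0.0192,0,-6.92,1],[-0.0075,0.0192,0,-6.92,1],[-0.0075,0.0192,0,-6.92,1],[-0.0075,0.0192,0,-6.92,1],[-0.0075,0.0192,0,-6.92,1]]]}}

```text
t: 9.8
tcp_pos: [0.5593, 0.1175, 0.3703]
eef_rot: [0.21, 0.675, -0.209, 0.676]
contact_force: [0.3, 0.9, -0.5]
finger_gap: -0.0
```

>>> {"op": "arm_command", "data": {"targets": [[[-0.0075,0.0192,0,-6.92,-1],[-0.0075,0.0192,0,-6.92,-1],[-0.0075,0.0192,0,-6.92,-1],[-0.0075,0.0192,0,-6.92,-1],[-0.0075,0.0192,0,-6.92,-1]]]}}

```text
t: 10.22
tcp_pos: [0.5218, 0.2136, 0.3703]
eef_rot: [0.401, 0.582, -0.4, 0.583]
contact_force: [-0.1, -0.2, 1.0]
finger_gap: 0.0604
```

>>> {"op": "arm_command", "data": {"targets": [[[-0.0075,0.0192,0,-6.92,-1],[-0.0075,0.0192,0,-6.92,-1],[-0.0075,0.0192,0,-6.92,-1],[0,0,0,0,-1],[0,0,0,0,-1]]]}}

```text
t: 10.63
tcp_pos: [0.4991, 0.2715, 0.3698]
eef_rot: [0.497, 0.503, -0.496, 0.503]
contact_force: [0.7, -1.8, -0.4]
finger_gap: 0.0854
```

```bash
python3 - <<'E'
from h import *
st()
c=cam("top"); np.savez("/tmp/top6.npz",**c); d=cam("side"); np.savez("/tmp/side6.npz",**d)
print(gripsub(c,198,225,186,209))
P=pts(c); g=c["color"].astype(int); R,G,B=g.transpose(2,0,1)
# pointer / line pixels
m=np.zeros(R.shape,bool); m[185:230,255:285]=True; m&=(G>B*1.5)&(G>R*.7)&(R>50)
for v in np.unique(np.nonzero(m)[0]): u=np.nonzero(m[v])[0]; w=(R-B)[v,u]; print(v,round((u*w).sum()/w.sum(),2),P[v,u,2].round(3))
# side view, yellow pixels
P=pts(d); g=d["color"].astype(int); R,G,B=g.transpose(2,0,1)
m=(R>B*1.6)&(G>R*.72)&(R>60)&(P[...,0]>.58)&(P[...,0]<.69)&(abs(P[...,1]-.02)<.03)
for v,u in np.argwhere(m): print("s",v,u,g[v,u],P[v,u].round(3))
a=c["color"][120:280,190:330,::-1]; b=d["color"][120:280,240:380,::-1]
cv2.imwrite("pics/b6.png",cv2.resize(np.hstack([a,b]),(800,457),interpolation=cv2.INTER_CUBIC))
E
```

```text
t 10.63 tcp [0.4991 0.2715 0.3698] yawY 0.78 F [ 0.7 -1.8 -0.4] T [-0.02 -0.03 -0.02] gap 0.0854 rel [-0.0742  0.2511  0.2468]
(20, np.float64(10.94), 'res', np.float64(0.076), 'ends', array([0.5705, 0.1721, 0.275 ]), array([0.5729, 0.129 , 0.275 ]), 'sw', 0.0559)
189 268.61 [0.011 0.011]
190 268.94 [0.007 0.011 0.013]
191 268.95 [0.016 0.017 0.02 ]
192 268.63 [0.016 0.014]
s 197 304 [76 59 32] [0.633 0.036 0.02 ]
s 197 305 [61 47 32] [0.638 0.036 0.014]
s 198 303 [124 107  73] [0.63  0.037 0.012]
s 198 304 [126 102  41] [0.623 0.023 0.057]
s 198 305 [87 71 36] [0.626 0.021 0.057]
s 199 303 [151 129  76] [0.618 0.021 0.06 ]
s 199 304 [146 120  39] [0.62  0.018 0.064]
s 199 305 [95 75 34] [0.622 0.016 0.066]
s 200 303 [143 124  82] [0.616 0.018 0.058]
s 200 304 [114  91  38] [0.619 0.016 0.06 ]
s 200 305 [71 56 32] [0.632 0.026 0.014]
s 201 304 [89 73 39] [0.627 0.025 0.013]
s 201 305 [75 59 33] [0.63  0.023 0.013]
s 201 306 [79 62 29] [0.632 0.021 0.016]
s 201 307 [95 81 51] [0.636 0.02  0.012]
s 202 303 [118 102  70] [0.614 0.014 0.049]
s 202 304 [127 103  39] [0.625 0.022 0.013]
s 202 305 [107  87  38] [0.628 0.02  0.014]
s 202 306 [89 70 29] [0.631 0.018 0.013]
s 202 307 [84 67 35] [0.634 0.017 0.011]
s 202 308 [74 61 43] [0.637 0.015 0.012]
s 203 303 [143 121  66] [0.62  0.021 0.011]
s 203 304 [147 121  41] [0.622 0.018 0.017]
s 203 305 [107  85  36] [0.626 0.017 0.013]
s 203 306 [71 58 35] [0.629 0.015 0.012]
s 203 307 [62 47 37] [0.633 0.014 0.01 ]
s 204 303 [142 123  76] [0.619 0.019 0.009]
s 204 304 [115  95  40] [0.621 0.016 0.012]
s 204 305 [74 60 36] [0.626 0.016 0.006]
s 205 304 [69 57 40] [0.618 0.012 0.015]
```

View pics/b6.png

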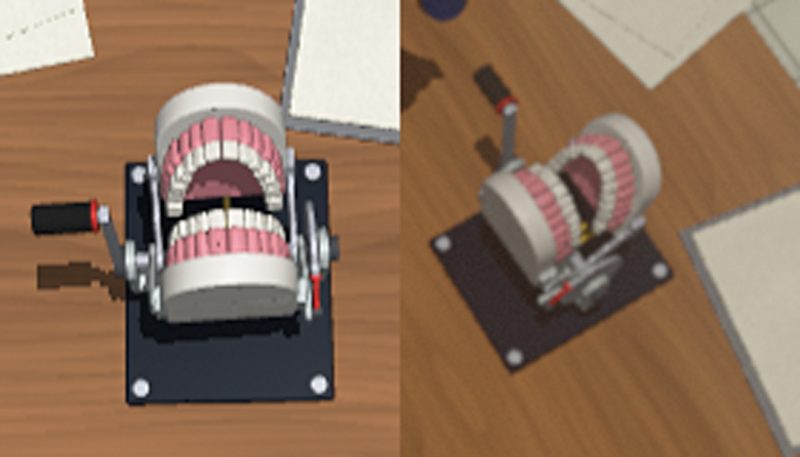

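With the arm clear, both the grip edges and the jaw midline (far jaw centre u≈267.9, near jaw u≈270.3) show the swivel still about +0.045, with tilt about +0.035. The cause is clear: pulling the tilt back also dragged the looser swivel. I'll regrasp, do the tilt first, then the swivel (3.5 N moves it without moving the tilt).

>>> {"op": "arm_command", "data": {"targets": [[[0.0145,-0.0243,0,0.5,-1],[0.0145,-0.0243,0,0.5,-1],[0.0145,-0.0243,0,0.5,-1],[0.0145,-0.0243,0,0.5,-1],[0.0145,-0.0243,0,0.5,-1]]]}}

```text
t: 11.15
tcp_pos: [0.5729, 0.1458, 0.3697]
eef_rot: [0.487, 0.513, -0.487, 0.513]
contact_force: [1.1, -0.2, -0.5]
finger_gap: 0.0857
```

>>> {"op": "arm_command", "data": {"targets": [[[0,0,-0.02,0,-1],[0,0,-0.02,0,-1],[0,0,-0.02,0,-1],[0,0,-0.02,0,-1],[0,0,-0.016,0,-1]]]}}

```text
t: 11.57
tcp_pos: [0.5719, 0.1469, 0.2721]
eef_rot: [0.487, 0.513, -0.487, 0.513]
contact_force: [-1.0, 0.1, -0.5]
finger_gap: 0.0854
```

>>> {"op": "arm_command", "data": {"targets": [[[0,0,0,0,-1],[0,0,0,0,1],[0,0,0,0,1],[0,0,0,0,1],[0,0,0,0,1]]]}}

```text
t: 11.98
tcp_pos: [0.5726, 0.1487, 0.2745]
eef_rot: [0.487, 0.513, -0.486, 0.513]
contact_force: [0.2, 0.5, 0.2]
finger_gap: 0.0388
```

>>> {"op": "arm_command", "data": {"targets": [[[0,0,0,0,1],[0,0,0,0,1],[0,0,0,0,1],[0,0,0,0,1],[0,0,0,0,1]]]}}

```text
t: 12.4
tcp_pos: [0.5725, 0.1489, 0.2743]
eef_rot: [0.487, 0.513, -0.486, 0.513]
contact_force: [-0.9, 0.4, 6.3]
finger_gap: 0.0244
```

```bash
cat >> h.py <<'E'
_ref=np.load("/tmp/top6.npz")["color"]
def shifts(c):
    "pixel shift of far-jaw and near-jaw patches since top6; head turn from their difference (about .17 m apart, 1.23 m off)"
    o=[]
    for (v,u,h,w) in ((152,250,32,36),(193,248,34,44)):
        f=lambda im: cv2.cvtColor(im,cv2.COLOR_RGB2GRAY)[v:v+h,u:u+w].astype(np.float32)
        a,b=f(_ref),f(c["color"]); (dx,dy),r=cv2.phaseCorrelate(a,b,cv2.createHanningWindow((w,h),cv2.CV_32F)); o.append((round(dx,2),round(dy,2),round(r,2)))
    return o
E
python3 - <<'E'
from h import *
st(); c=cam("top"); np.savez("/tmp/top7.npz",**c); print("now",shifts(c))
for f in("top2","top3"): print(f,shifts(dict(np.load("/tmp/%s.npz"%f))))
E
```

```text
t 12.4 tcp [0.5725 0.1489 0.2743] yawY 3.04 F [-0.9  0.4  6.3] T [-0.05  0.11  0.06] gap 0.0244 rel [-0.0008  0.1285  0.1513]
now [(-0.14, 0.12, 1.04), (0.66, -0.03, 1.01)]
top2 [(-0.04, 0.06, 1.03), (0.48, -0.01, 1.01)]
top3 [(-0.06, 0.09, 1.03), (0.48, -0.03, 1.0)]
```

>>> {"op": "arm_command", "data": {"targets": [[[0,0,0,-1.5,1],[-0.002,0,0,-1.5,1],[-0.002,0,0,0,1],[-0.002,0,0,0,1],[0,0,0,0,1]]]}}

```text
t: 12.87
tcp_pos: [0.5681, 0.1487, 0.2745]
eef_rot: [0.501, 0.499, -0.498, 0.502]
contact_force: [5.1, -2.2, 2.0]
finger_gap: 0.0242
```

>>> {"op": "arm_command", "data": {"targets": [[[0,0,0,0,1],[0,0,0,0,1]]]}}

```text
t: 13.03
tcp_pos: [0.5682, 0.1487, 0.2744]
eef_rot: [0.501, 0.499, -0.498, 0.502]
contact_force: [5.6, -1.2, 2.2]
finger_gap: 0.0246
```

```bash
python3 - <<'E'
from h import *
st(); c=cam("top"); np.savez("/tmp/top8.npz",**c); print("now",shifts(c))
E
```

```text
t 13.03 tcp [0.5682 0.1487 0.2744] yawY 0.19 F [ 5.6 -1.2  2.2] T [-0.23 -1.14  1.16] gap 0.0246 rel [-0.0051  0.1283  0.1514]
now [(-0.04, 1.56, 0.91), (0.82, 1.76, 0.8)]
```

The tilt moved −0.028 with the swivel unchanged. I'll go another 1.5 mm for the tilt, then do the swivel arc: +x 6 mm with the turn.

>>> {"op": "arm_command", "data": {"targets": [[[-0.0015,0,0,0,1],[0,0,0,0,1],[0,0,0,0,1]]]}}

```text
t: 13.33
tcp_pos: [0.5668, 0.1486, 0.2745]
eef_rot: [0.501, 0.499, -0.498, 0.502]
contact_force: [6.0, -1.2, 1.7]
finger_gap: 0.0244
```

```bash
python3 - <<'E'
from h import *
st(); c=cam("top"); np.savez("/tmp/top9.npz",**c); print("now",shifts(c))
E
```

```text
t 13.33 tcp [0.5668 0.1486 0.2745] yawY 0.19 F [ 6.  -1.2  1.7] T [-0.27 -1.19  1.11] gap 0.0244 rel [-0.0065  0.1282  0.1515]
now [(-0.07, 1.76, 0.92), (1.03, 2.7, 0.77)]
```

>>> {"op": "arm_command", "data": {"targets": [[[0.002,0,0,-0.5,1],[0.002,0,0,-0.5,1],[0.002,0,0,0,1],[0,0,0,0,1],[0,0,0,0,1]]]}}

```text
t: 13.8
tcp_pos: [0.572, 0.1488, 0.2744]
eef_rot: [0.505, 0.495, -0.503, 0.496]
contact_force: [4.6, -0.7, 7.0]
finger_gap: 0.0242
```

```bash
python3 - <<'E'
from h import *
st(); c=cam("top"); np.savez("/tmp/top10.npz",**c); print("now",shifts(c))
E
```

```text
t 13.8 tcp [0.572  0.1488 0.2744] yawY -0.99 F [ 4.6 -0.7  7. ] T [-0.25 -0.84  0.71] gap 0.0242 rel [-0.0013  0.1284  0.1514]
now [(0.89, 1.9, 0.91), (-0.19, 2.65, 0.77)]
```

>>> {"op": "arm_command", "data": {"targets": [[[0,0,0,0,-1],[0,0,0,0,-1],[0,0,0,0,-1],[0,0,0,0,-1],[0,0,0,0,-1]]]}}

```text
t: 14.27
tcp_pos: [0.5698, 0.1488, 0.2727]
eef_rot: [-0.504, -0.496, 0.505, -0.495]
contact_force: [-0.9, -0.3, -0.3]
finger_gap: 0.0827
```

>>> {"op": "arm_command", "data": {"targets": [[[0,0,0.01,0,-1],[0,0,0.02,0,-1],[0,0,0.025,0,-1],[0,0,0.025,0,-1],[0,0,0.018,0,-1]]]}}

```text
t: 14.68
tcp_pos: [0.5708, 0.1487, 0.3742]
eef_rot: [0.505, 0.495, -0.504, 0.496]
contact_force: [0.1, 0.2, -0.0]
finger_gap: 0.0856
```

>>> {"op": "arm_command", "data": {"targets": [[[-0.0145,0.0243,0,0,-1],[-0.0145,0.0243,0,0,-1],[-0.0145,0.0243,0,0,-1],[-0.0145,0.0243,0,0,-1],[-0.0145,0.0243,0,0,-1]]]}}

```text
t: 15.1
tcp_pos: [0.4971, 0.2713, 0.3721]
eef_rot: [0.505, 0.496, -0.504, 0.496]
contact_force: [0.4, -0.1, -0.9]
finger_gap: 0.0857
```

```bash
python3 - <<'E'
from h import *
st(); c=cam("top"); np.savez("/tmp/top11.npz",**c); print("now",shifts(c)); print(gripsub(c,198,225,186,209))
E
```

```text
t 15.1 tcp [0.4971 0.2713 0.3721] yawY -1.0 F [ 0.4 -0.1 -0.9] T [ 0.08 -0.05 -0.02] gap 0.0857 rel [-0.0762  0.2509  0.2491]
now [(0.89, 1.9, 0.9), (-0.18, 2.65, 0.76)]
(21, np.float64(10.88), 'res', np.float64(0.108), 'ends', array([0.5704, 0.1744, 0.275 ]), array([0.5714, 0.1289, 0.275 ]), 'sw', 0.0227)
```

Now swivel −stand = +0.014 rad and tilt ≈ +0.004, which is good enough. Back above the mouth.

>>> {"op": "arm_command", "data": {"targets": [[[0.0075,-0.0193,0,7.04,1],[0.0075,-0.0193,0,7.04,1],[0.0075,-0.0193,0,7.04,1],[0.0075,-0.0193,0,7.04,1],[0.0075,-0.0193,0,7.04,1]]]}}

```text
t: 15.57
tcp_pos: [0.5357, 0.1727, 0.372]
eef_rot: [0.329, 0.626, -0.329, 0.626]
contact_force: [0.2, 0.1, -0.2]
finger_gap: 0.0257
```

>>> {"op": "arm_command", "data": {"targets": [[[0.0075,-0.0193,0,7.04,1],[0.0075,-0.0193,0,7.04,1],[0.0075,-0.0193,0,7.04,1],[0.0075,-0.0193,0,7.04,1],[0.0075,-0.0193,0,7.04,1]]]}}

```text
t: 15.98
tcp_pos: [0.5732, 0.076, 0.3719]
eef_rot: [0.124, 0.696, -0.124, 0.696]
contact_force: [0.5, 0.4, -0.2]
finger_gap: -0.0001
```

>>> {"op": "arm_command", "data": {"targets": [[[0.0075,-0.0193,0,7.04,1],[0.0075,-0.0193,0,7.04,1],[0.0075,-0.0193,0,7.04,1],[0,0,0,0,1],[0,0,0,0,1]]]}}

```text
t: 16.4
tcp_pos: [0.5955, 0.0177, 0.3717]
eef_rot: [-0.002, 0.707, 0.002, 0.707]
contact_force: [0.0, 0.7, 0.5]
finger_gap: -0.0
```

>>> {"op": "arm_command", "data": {"targets": [[[-0.001,0.0035,-0.02,0,1],[0,0,-0.025,0,1],[0,0,-0.025,0,1],[0,0,-0.02,0,1],[0,0,-0.01,0,1]]]}}

```text
t: 16.82
tcp_pos: [0.5927, 0.0244, 0.2688]
eef_rot: [-0.003, 0.708, 0.004, 0.706]
contact_force: [-0.9, 0.5, -0.9]
finger_gap: -0.0004
```

>>> {"op": "arm_command", "data": {"targets": [[[0,0,-0.005,0,1],[0,0,0,0,1],[0.004,0,0,0,1],[0.004,0,0,0,1],[0.004,0,0,0,1]]]}}

```text
t: 17.23
tcp_pos: [0.6075, 0.023, 0.2675]
eef_rot: [-0.003, 0.706, 0.003, 0.708]
contact_force: [-2.4, 0.3, -1.0]
finger_gap: -0.0003
```

>>> {"op": "arm_command", "data": {"targets": [[[0.003,0,-0.001,0,1],[0.003,0,-0.001,0,1],[0.003,0,-0.001,0,1],[0.003,0,-0.001,0,1],[0,0,0,0,1]]]}}

```text
t: 17.65
tcp_pos: [0.6188, 0.023, 0.2619]
eef_rot: [-0.003, 0.707, 0.003, 0.707]
contact_force: [-2.5, 0.4, 1.5]
finger_gap: 0.0
```

>>> {"op": "arm_command", "data": {"targets": [[[0.003,0,-0.001,0,1],[0.003,0,-0.001,0,1],[0.003,0,-0.002,0,1],[0.003,0,-0.001,0,1],[0.003,0,-0.002,0,1]]]}}

```text
t: 18.07
tcp_pos: [0.6333, 0.0231, 0.2548]
eef_rot: [-0.003, 0.707, 0.003, 0.707]
contact_force: [-3.4, 0.1, 1.1]
finger_gap: -0.0002
```

```bash
python3 - <<'E'
from h import *
st(); print(jaw(cam("side"))); print(gripsub(cam("top"),198,225,186,209))
E
```

```text
t 18.07 tcp [0.6333 0.0231 0.2548] yawY 90.56 F [-3.4  0.1  1.1] T [ 0.19  0.74 -0.01] gap -0.0002 rel [0.06   0.0027 0.1318]
('all ph', array([0.51 , 0.908, 0.964]), np.int64(192), 'pink', array([0.667, 0.707, 0.77 ]), np.int64(24))
(21, np.float64(10.9), 'res', np.float64(0.108), 'ends', array([0.5704, 0.1744, 0.275 ]), array([0.5714, 0.1289, 0.275 ]), 'sw', 0.023)
```

>>> {"op": "arm_command", "data": {"targets": [[[0.0035,0,-0.002,0,1],[0.0035,0,-0.0025,0,1],[0.0035,0,-0.0025,0,1],[0.0035,0,-0.0025,0,1],[0.0035,0,-0.0025,0,1]]]}}

```text
t: 18.58
tcp_pos: [0.6512, 0.0232, 0.2429]
eef_rot: [-0.003, 0.707, 0.004, 0.707]
contact_force: [-4.7, 1.7, -1.0]
finger_gap: 0.0004
```

>>> {"op": "arm_command", "data": {"targets": [[[0.0025,0,-0.002,0,1],[0,0,0,0,1],[0,0,0,0,1],[0,0,0,0,1]]]}}

```text
t: 18.92
tcp_pos: [0.6532, 0.0231, 0.2412]
eef_rot: [-0.003, 0.707, 0.003, 0.707]
contact_force: [-4.1, 2.3, 0.8]
finger_gap: 0.0001
```

```bash
python3 - <<'E'
from h import *
st(); d=cam("side"); c=cam("top"); print(jaw(d)); print(gripsub(c,198,225,186,209))
a=c["color"][120:280,190:330,::-1]; b=d["color"][120:280,240:380,::-1]
cv2.imwrite("pics/b8.png",cv2.resize(np.hstack([a,b]),(800,457),interpolation=cv2.INTER_CUBIC))
E
```

```text
t 18.92 tcp [0.6532 0.0231 0.2412] yawY 90.55 F [-4.1  2.3  0.8] T [0.37 0.86 0.06] gap 0.0001 rel [0.0799 0.0027 0.1182]
('all ph', array([0.681, 1.065, 1.125]), np.int64(167), 'pink', array([0.854, 0.88 , 0.916]), np.int64(10))
(21, np.float64(10.92), 'res', np.float64(0.106), 'ends', array([0.5704, 0.1744, 0.275 ]), array([0.5714, 0.1289, 0.275 ]), 'sw', 0.0232)
```

View pics/b8.png

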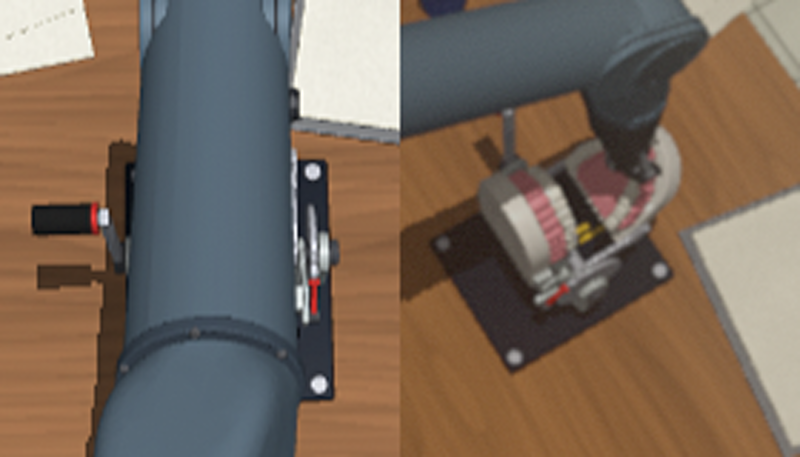

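The jaw reads 0.63–0.70 by several measures and the fingers feel the spring (about 4.5 N). The head hasn't moved (swivel 0.023 as set). I'll add a small margin and then finish.

>>> {"op": "arm_command", "data": {"targets": [[[0.002,0,-0.0015,0,1],[0,0,0,0,1],[0,0,0,0,1],[0,0,0,0,1],[0,0,0,0,1]]]}}

```text
t: 19.43
tcp_pos: [0.6552, 0.023, 0.2397]
eef_rot: [-0.003, 0.707, 0.003, 0.707]
contact_force: [-5.1, 2.5, 0.6]
finger_gap: -0.0001
```

```bash
python3 - <<'E'
from h import *
st(); print(jaw(cam("side"))); print(gripsub(cam("top"),198,225,186,209)); st()
print(env.finish_job())
E
```

```text
t 19.43 tcp [0.6552 0.023  0.2397] yawY 90.55 F [-5.1  2.5  0.6] T [0.52 0.98 0.03] gap -0.0001 rel [0.0819 0.0026 0.1167]
('all ph', array([0.536, 1.089, 1.139]), np.int64(171), 'pink', array([0.879, 0.902, 0.953]), np.int64(8))
(21, np.float64(10.9), 'res', np.float64(0.106), 'ends', array([0.5704, 0.1744, 0.275 ]), array([0.5714, 0.1289, 0.275 ]), 'sw', 0.0232)
t 19.53 tcp [0.6552 0.0231 0.2397] yawY 90.56 F [-4.7  2.3  0.2] T [0.47 0.97 0.07] gap -0.0002 rel [0.0819 0.0027 0.1167]
the job is handed in; nothing more can be done
None
```

The head is set square and upright, and I handed the job in at about 19.5 s of the 48 s allowed, with the fingers still holding the lower jaw open past its last click.

- **Setting the head:** The first setting with the handle came out about 2.5° off in swivel and 2° in tilt. By then the jaw was partly open, short of the last click, so I let it close back to the first click. I then regrasped the handle, corrected the tilt and then the swivel, and started the opening again.
- **Head at the end:** Camera measurements put the swivel about 0.014 rad off square and the tilt about 0.004 rad off upright. The grip's edges did not move in the images while the jaw was pushed open.
- **Jaw at the end:** Opening is about 0.65–0.71 rad (last click 0.59, stop 0.85). The spring pushes on the fingers with about 5 N, as expected there.
- **Where the checks differed:** Jaw angle estimates spread by about 0.06 rad, all past the last click. The swivel offset is good to about 0.005 rad. The patch-shift check on the near jaw was off by half a pixel, probably from the arm's shadow, so I used the grip-edge check instead.
- **Other objects:** The moves kept clear of the bottle, cup, carton and toothbrush, but I did not measure their positions afterwards.

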